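# Mount a tape-mechanism plate under the cradle's sprung roller arm

### The arm

A 7-joint arm with a two-finger parallel gripper is mounted at the origin on the work surface. World frame = base frame: x ahead of the robot, y to its left, z up, the work surface at z = 0. Lengths are in m, angles in rad, forces in N, time in s.
With the tool pointing down it reaches from about 0.425 to 0.875 m from the base axis. Payload 4.7 kg.
Tool frame: the origin (TCP) lies at the very end of the fingers, on their centre line; the grasp point (between the pads) lies 19 mm behind it; z points along the fingers, y is the direction in which the jaws open and shut (so a half turn about z gives the same grasp; the last joint's range is limited). The gripper opens to 87 mm and grips with 3 to 60 N. Pads are 19 mm wide; open, the fingers measure 117 mm over their backs; the gripper's body (75 mm by 190 mm) begins 51 mm behind the grasp point.
Start: joints at [1.306, 0.321, -0.07, 1.45, 0.023, 1.371, -0.057], TCP at [0.179, -0.625, 0.223] pointing down, gripper open.
Joint ranges: [-2.86, 2.86], [-0.3, 2.09], [-1.38, 1.24], [0.06, 2.45], [-1.56, 4.7], [0.09, 2.05], [-2.69, 2.69]. Speed limits (rad/s): [2.57, 2.57, 3.14, 3.14, 3.14, 3.14, 3.14].

### API

Orientations are given as a rotation vector (axis times angle).
In Python, from bench import ctrl gives the robot as it stands. The module is installed in compiled form; this text tells all that it offers.
- The arm moves only by the tool move_arm, never from a script. Its arguments are lists of equal length, an entry for each row: "dp": the shift along the tool's x, y, z in units of 30 mm (1.0 is 30 mm), a list of three; "turn": the turn about the tool's z in units of 5 degrees (1.0 is 5 degrees); "jaw": the opening, from -1 (shut) to 1 (fully open). A call has 1 to 5 rows; each row is the pose to reach, as a shift and turn from the pose commanded when the call began, along the tool's axes at that moment; what a row does not reach only later rows make up. A row lasts 1/10 s, in which the tool goes at most 50 mm and 8.59 degrees, less where a joint would pass 70% of its speed; a pose out of reach is approached as far as the arm can. A call with a gripper value outside its range is refused whole. The fingers move at their own pace and stop on an object; "grip_force" is the grip in N (left out, the last holds). Time passes only in rows, so rows that repeat a pose let the fingers close. It gives the time, the measured TCP pose, the force and the opening at its end, in the units of the state.
- ctrl.get_state(): the state, without advancing time (a new reading comes with each control period).
- ctrl.get_image(name): name is "side" or "top"; returns the picture (384x512x3 uint8, red, green, blue); there is no depth.
- ctrl.camera_info(name): a dict with "intrinsics" (3x3 intrinsics, pixels), "extrinsics" (4x4, takes a point from world to camera coordinates). Camera axes: x right, y up, looking along -z (the intrinsics and any distortion apply to the point x, -y, -z); pixel columns grow to the right and rows downward; lengths in m; the calibration is good to about 2 mm. A picture is of the moment at which its call begins. camera_info takes no time and is no camera call.
- ctrl.close_job(): hands the job in, once; it reports no verdict.
Trained networks look in the newest picture that a camera, given by its name, has taken for a name from the list of things; names that differ only in an ending like _2 or _b are one class to them, and where a whole thing is asked for, a point or a joint stands for the part that bears it (a point fixed in the world has none). Each returns a list of dicts, best first, with "confidence" (0 to 1); they miss things now and then, are a little off and sometimes report something else, mostly with a low value. They report only what shows in the picture. A call takes as long as a camera call. They do not tell look-alikes from the thing itself.
- ctrl.look_for(camera, target): "rect" ([centre column, centre row, width, height] in pixels, round what is visible of it).
- ctrl.masks_of(camera, target): "region" (384x512 bool, what is visible of it) and "rect" ([centre column, centre row, width, height] in pixels, round what is visible of it).
The state is a dict: "time": time; "joint_positions": joint angles; "qd": joint speeds; "joint_torque": joint torques, N m; "position": TCP position; "tool_rot": TCP orientation; "ft_force": force on the tool from outside, world axes, zero at the start; "torque": the same for the moment, N m; "grip_width": opening from 0.0 (shut) to 1.0 (fully open).
Only numpy, scipy, OpenCV 4.12 (cv2) and the standard library are available. Lean on these libraries where they do the work, as an engineer would, in place of code of your own. Each camera call takes 0.05 s, during which the arm holds its last target. There are 200 camera calls.

### The job

Pick up the steel plate that has the keyhole slot and hang it on the sloping service cradle: pass the keyhole's wide end over the screw head so the plate lies flat on the deck, then slide it down the slope so that its rolled edge pushes the sprung roller arm back and slips beneath it. Slide it until the screw is fully home at the end of the slot and the roller bears down on the plate behind the rolled edge; leave it there flat and square, let go, and do not shift the other plate or anything else on the bench.

Things in the scene. Friction and masses are not known exactly. Their poses are not given: they have to be found in the camera images.
- cradle: service cradle fixed to the bench, elsewhere each time: a grey deck sloping at 30 degrees on two upright webs over a foot 200 x 150 mm. Origin under its foot on the bench, below the deck's origin; z up, x level, towards the deck's high end. Highest point about 155 mm over the bench. Nothing stands over it.
- deck: its sloping deck, a flat plate. Origin on the upper surface, 90 mm above the bench; x up the slope, y across, z square out of the surface (30 degrees from vertical). Surface: x = -88 (low end) to +112 mm, y +-75 mm. Home is where the plate's frame coincides with this one. The keyhole's wide end is centred on the screw when the plate's origin is at x = +38 mm, y = 0.
- screw (a point): top of the head of the fixed steel shoulder screw that stands square on the deck at deck x = +60, y = 0. Head 18 mm in diameter, 5 mm thick, its top 12 mm above the deck; under it a shank 8 mm in diameter and 7 mm long.
- plate: steel plate to be mounted, 150 x 100 x 4 mm, about 0.35 kg, lying flat, told by its keyhole and rolled edge. Origin at the centre of its underside, x along its length to the slotted end, z up. Rolled edge: round bar 14 mm in diameter along the -x end, axis at x = -75, z = 7 mm. Two black hubs 26 mm across, 6 mm high on the plate, with pins to z = 14 mm, at x = -36, y = +-34 mm.
- keyhole (a point): centre of the wide end of the plate's keyhole, at x = +22, y = 0 on its underside. Clear width there 24 mm; from it a slot 12 mm wide runs towards the plate's +x end and stops at x = +64 mm, so that the screw's shank stops there when the plate is home.
- lug_top (a point): middle of the top of the plate's gripping lug, an upright steel block over the plate's origin: 14 mm thick (along plate x), 50 mm wide (along y), rising 50 mm from the plate's top to 54 mm above its underside.
- hold_arm (a joint): angle (rad) of the sprung hold-down arm at the deck's low end, a wire fork 47 mm wide carrying the roller. Hinge across the slope at deck x = -106, z = -20 mm. 0 = at rest; it grows to 0.9 as the roller is pushed back down-slope, which also lifts it. The spring returns it to 0. Near 0.04 bearing on the plate at home, about 0.27 as the rolled edge passes. Fork top 26 mm above the deck, about 40 pushed back.
- roller: rubber roller turning freely at the arm's tip, 18 mm in diameter, 30 mm wide; origin at its centre, axis across the slope. At rest its centre is at deck x = -56, z = 11 mm. Spring force about 6 N; pushing the plate under it, rolled edge leading, takes 6 to 10 N. It meets the rolled edge with the plate about 34 mm short of home and drops behind it about 8 mm short.
- other_plate: the other steel mechanism plate, 150 x 100 x 4 mm: same lug and black hubs, but square-edged all round and with two plain round 20 mm holes instead of a keyhole slot; leave alone
- reel: black plastic reel standing on its flange, 60 mm across, 40 mm high; bystander; origin under its centre
- bottle: white plastic bottle, 56 mm across, 130 mm high; bystander; origin under its centre
- screwdriver: screwdriver with black handle, 170 mm long, lying on the bench; bystander; origin near its middle
- jar: small glass jar with steel lid, 50 mm across, 60 mm high; bystander; origin under its centre
- frame: black plastic ribbed frame lying flat, 120 x 90 x 18 mm; bystander; origin under its centre
- transformer: small transformer, steel core with copper winding, 50 x 54 x 42 mm; bystander; origin under its centre
- can: tall aluminium can, 52 mm across, 160 mm high; bystander; origin under its centre
Not all that is in view belongs to the job. Leave any yellow look-alike of the plate alone.

How it is judged:
By the outcome, as a careful person would: the job done as asked, in the order asked, and still so for the second after the job is handed in, with the robot touching nothing.
It also fails if it takes over 43 s, if anything falls off the work surface, if the arm or the gripper's body presses on something with over 40 N, if the wrist force passes 120 N, or if a joint passes its speed limit or range.

## Working session

There is one attempt and no reset: what is moved stays moved. The work goes in short steps, Python scripts to look and compute and a tool call to move; the robot and the scene stay as the last step left them, time stands still between calls to the robot, and variables do not carry over. Pictures are saved under pics/ and viewed, about 8 in all and at most 12, crops included, and the job is handed in when it is done.

Besides the shell and the picture viewer there is one more tool, called after "Call:" in YAML: its name, and indented under it one key for each argument. move_arm: Moves the arm, as the interface text tells. Its arguments: {"type":"object","properties":{"dp":{"type":"array","items":{"type":"array","items":{"type":"number"}}},"turn":{"type":"array","items":{"type":"number"}},"jaw":{"type":"array","items":{"type":"number"}},"grip_force":{"type":"number"}},"required":["dp","turn","jaw"]}

```bash
mkdir -p pics
python3 - <<'E'
from bench import ctrl
import cv2,numpy as np
for n in("side","top"):
    im=ctrl.get_image(n); cv2.imwrite(f"pics/{n}0.png",im[:,:,::-1])
    c=ctrl.camera_info(n); print(n,c)
    for t in("plate","other_plate","keyhole","lug_top","screw","cradle","deck","roller"):
        print(t,[(np.round(d["rect"]).tolist(),round(d["confidence"],2)) for d in ctrl.look_for(n,t)][:4])
a=cv2.imread("pics/side0.png");b=cv2.imread("pics/top0.png")
cv2.imwrite("pics/both0.png",cv2.resize(np.hstack([a,b]),(800,300)))
print(ctrl.get_state())
E
```

```text
side {'intrinsics': array([[401.80508136,   0.        , 254.58664809],
       [  0.        , 401.80508136, 184.1781668 ],
       [  0.        ,   0.        ,   1.        ]]), 'extrinsics': array([[-0.99779239, -0.06529452,  0.01212328,  0.52550305],
       [ 0.05456632, -0.70201053,  0.71007305, -0.12895615],
       [-0.03785321,  0.709167  ,  0.70402365, -1.32756877],
       [ 0.        ,  0.        ,  0.        ,  1.        ]])}
plate [([300.0, 186.0, 16.0, 21.0], 0.74), ([300.0, 121.0, 38.0, 26.0], 0.73), ([231.0, 142.0, 40.0, 24.0], 0.66), ([235.0, 199.0, 49.0, 37.0], 0.56)]
other_plate [([288.0, 158.0, 41.0, 32.0], 0.79)]
keyhole [([234.0, 196.0, 46.0, 36.0], 0.84), ([300.0, 123.0, 38.0, 23.0], 0.76)]
lug_top [([235.0, 197.0, 45.0, 41.0], 0.6), ([244.0, 280.0, 84.0, 76.0], 0.21)]
screw [([242.0, 264.0, 76.0, 53.0], 0.93)]
cradle [([243.0, 279.0, 83.0, 75.0], 0.96)]
deck [([242.0, 265.0, 81.0, 54.0], 0.84)]
roller [([235.0, 199.0, 52.0, 38.0], 0.7)]
top {'intrinsics': array([[353.00580257,   0.        , 258.14060056],
       [  0.        , 353.00580257, 195.96236441],
       [  0
[... 858 characters left out ...]
9.0], 0.64)]
{'time': 0.9, 'joint_positions': array([ 1.30606923,  0.32098498, -0.07009521,  1.4505192 ,  0.02260167,
        1.37082202, -0.05687082]), 'qd': array([-0.00163062, -0.00150432,  0.00065626,  0.0008766 , -0.0012011 ,
       -0.00052576, -0.00051902]), 'joint_torque': array([-3.33305670e-04, -4.91087830e+01, -4.03190274e-01, -3.12769568e+01,
       -6.35688147e-02,  3.34948534e-02,  1.23575185e-05]), 'position': array([ 0.17887098, -0.62490737,  0.2225866 ]), 'tool_rot': array([ 3.11104216e+00,  4.36623842e-01, -6.52955171e-05]), 'ft_force': array([-0.63907326,  0.1960095 , -0.01164397]), 'torque': array([ 0.02441851, -0.02472733, -0.02265539]), 'grip_width': 1.0036257210441162}
```

View pics/top0.png

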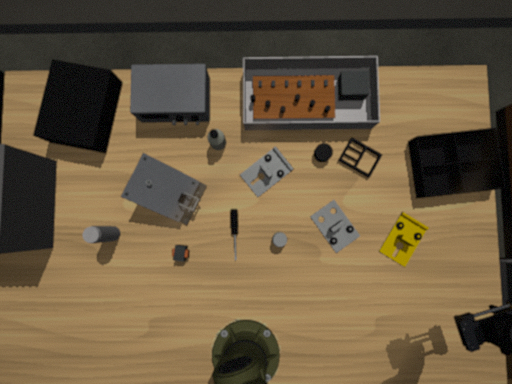

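View pics/side0.png

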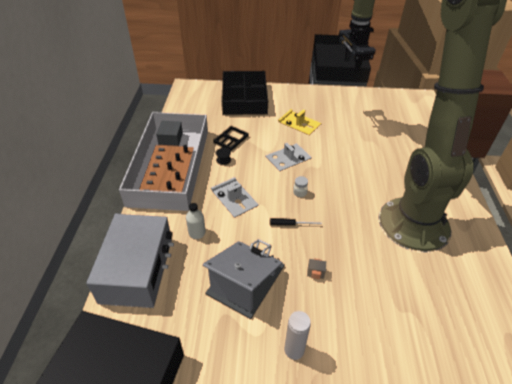

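Candidates: the grey plate at top (267,170), the grey plate at top (335,227), and the yellow one at (403,238). The first seems to have the rolled edge, so I'll confirm in an enlarged crop that also shows the cradle.

Run:
```python
import cv2,numpy as np
a=cv2.imread("pics/top0.png");s=cv2.imread("pics/side0.png")
def crop(im,x,y,w,h,W,H): return cv2.resize(im[y:y+h,x:x+w],(W,H),interpolation=cv2.INTER_CUBIC)
A=np.hstack([crop(a,235,140,64,64,384,384)[:, :],crop(a,115,148,100,96,400,384)])
B=np.hstack([crop(s,205,172,60,40,324,216),crop(s,195,230,100,90,240,216),crop(a,305,195,60,55,236,216)])
B=B[:,:784]
B=cv2.copyMakeBorder(B,0,0,0,784-B.shape[1],0)
cv2.imwrite("pics/crop0.png",np.vstack([A,B]))
```

```text
(no output)
```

View pics/crop0.png

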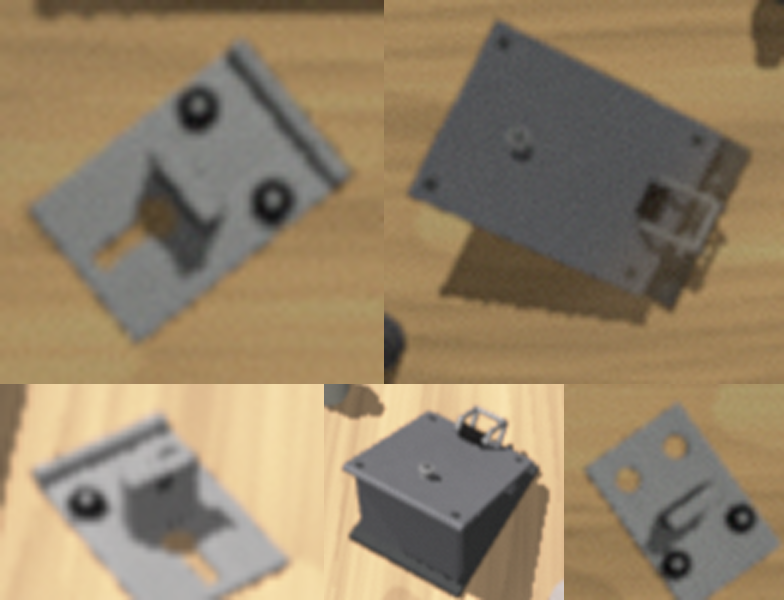

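Top (267,170) shows the keyhole slot and rolled edge, so that is the plate. (335,227) has two round holes and is the other plate. The cradle's high end is to the upper left in the top view, with the roller at its lower right. Next I'll fit both poses from these points.

```bash
cat > h.py <<'E'
import numpy as np,cv2
from scipy.optimize import least_squares
from bench import ctrl
CAM={n:ctrl.camera_info(n) for n in("side","top")}
def proj(n,P):
    P=np.atleast_2d(P);K=CAM[n]["intrinsics"];E=CAM[n]["extrinsics"]
    c=P@E[:3,:3].T+E[:3,3]; c=c*[1,-1,-1]; q=c@K.T
    return q[:,:2]/q[:,2:]
def Rz(a): return np.array([[np.cos(a),-np.sin(a),0],[np.sin(a),np.cos(a),0],[0,0,1]])
def Ry(a): return np.array([[np.cos(a),0,np.sin(a)],[0,1,0],[-np.sin(a),0,np.cos(a)]])
def plateW(p,P): return np.atleast_2d(P)@Rz(p[2]).T+[p[0],p[1],p[3] if len(p)>3 else 0]
def deckW(p,P): return np.atleast_2d(P)@(Rz(p[2])@Ry(-np.pi/6)).T+[p[0],p[1],.09]
def fit(f,obs,p0):
    r=lambda p:np.concatenate([(proj(n,f(p,np.array(P)/1e3))-uv).ravel() for n,P,uv in obs])
    s=least_squares(r,p0,loss="soft_l1"); return s.x,r(s.x).reshape(-1,2)
def back(n,uv,z):
    K=CAM[n]["intrinsics"];E=CAM[n]["extrinsics"]
    d=np.linalg.inv(K)@[*uv,1]; d=E[:3,:3].T@(d*[1,-1,-1]); c=-E[:3,:3].T@E[:3,3]
    return c+d*(z-c[2])/d[2]
E
cat > f0.py <<'E'
from h import *
def c(x,y,ox,oy,s): return [(x+.5)/s-.5+ox,(y+.5)/s-.5+oy]
T=lambda x,y:c(x,y,235,140,6); S=lambda x,y:c(x,y-384,205,172,5.4)
D=lambda x,y:c(x-384,y,115,148,4); U=lambda x,y:c(x-324,y-384,195,230,2.4)
plate=[("top",[75,50,4],T(32,210)),("top",[75,-50,4],T(138,340)),("top",[-80,50,10],T(240,40)) ,("top",[-80,-50,10],T(352,178)),
("top",[-36,34,14],T(198,103)),("top",[-36,-34,14],T(272,200)),
("side",[75,50,2],S(287,562)),("side",[-36,-34,14],S(88,500)),("side",[-75,-50,14],S(35,470)),("side",[-75,50,14],S(160,413))]
# handedness: y sign chosen below by residual
best=None
for sy in(1,-1):
    o=[(n,[P[0],sy*P[1],P[2]],uv) for n,P,uv in plate]
    for a in np.arange(0,6.28,.8):
        x,r=fit(plateW,o,[.6,-.02,a])
        if best is None or abs(r).sum()<abs(best[1]).sum(): best=(x,r,sy)
print(best[0],np.degrees(best[0][2]),best[2],"\n",best[1].round(1).tolist())
deck=[("top",[112,75,0],D(497,20)),("top",[112,-75,0],D(410,193)),("top",[60,0,12],D(518,135)),("top",[-88,75,0],D(718,135)),
("side",[60,0,12],U(427,467)),("side",[-88,75,0],U(432,412)),("side",[-88,-75,0],U(540,468)),("side",[112,-75,0],U(463,521)),("side",[112,75,0],U(345,467))]
b=None
for sy in(1,-1):
    o=[(n,[P[0],sy*P[1],P[2]],uv) for n,P,uv in deck]
    for a in np.arange(0,6.28,.8):
        x,r=fit(deckW,o,[.6,.2,a])
        if b is None or abs(r).sum()<abs(b[1]).sum(): b=(x,r,sy)
print(b[0],np.degrees(b[0][2]),b[2],"\n",b[1].round(1).tolist())
st=ctrl.get_state()
R=cv2.Rodrigues(st["tool_rot"])[0]; print(R.round(3))
np.savez("pose.npz",plate=best[0],deck=b[0])
for t in("plate","deck"):
  for n in("top","side"):
    pass
im={n:cv2.imread(f"pics/{n}0.png") for n in("top","side")}
out=[]
for n,(x,y,w,h) in [("top",(235,140,64,64)),("side",(205,172,64,48)),("top",(115,148,100,96)),("side",(195,230,100,90))]:
    s=6 if w==64 else 4
    I=cv2.resize(im[n][y:y+h,x:x+w],None,fx=s,fy=s,interpolation=cv2.INTER_CUBIC)
    def dl(f,p,P,col,cl=True):
        q=((proj(n,f(p,np.array(P)/1e3))-[x,y]+.5)*s-.5)
        cv2.polylines(I,[np.round(q*8).astype(np.int32)],cl,col,1,cv2.LINE_AA,3)
    t=np.linspace(0,2*np.pi,20)
    if w==64:
        dl(plateW,best[0],[[75,50,4],[75,-50,4],[-75,-50,4],[-75,50,4]],(0,255,0))
        dl(plateW,best[0],[[-7,-25,54],[7,-25,54],[7,25,54],[-7,25,54]],(255,255,0))
        dl(plateW,best[0],np.c_[22+12*np.cos(t),12*np.sin(t),0*t+4],(0,0,255))
    else:
        dl(deckW,b[0],[[112,75,0],[112,-75,0],[-88,-75,0],[-88,75,0]],(0,255,0))
        dl(deckW,b[0],np.c_[60+9*np.cos(t),9*np.sin(t),0*t+12],(0,0,255))
    out.append(cv2.resize(I,(400,300) if 0 else None,fx=.98,fy=.98) if 0 else cv2.resize(I,(395,int(395*h/w))))
H=lambda a,b:np.hstack([cv2.copyMakeBorder(i,0,max(a.shape[0],b.shape[0])-i.shape[0],0,0,0) for i in(a,b)])
o=np.vstack([H(out[0],out[1]),H(out[2],out[3])]); cv2.imwrite("pics/ov0.png",cv2.resize(o,(790*600//o.shape[0],600)) if o.shape[0]>600 else o)
E
python3 f0.py
```

```text
[ 0.60151605 -0.07109713  2.24431588] 128.58982782543188 -1 
 [[-0.5, 0.0], [0.3, 1.0], [-0.0, -0.3], [-0.0, -0.9], [0.0, 0.6], [0.4, -0.2], [-23.7, 12.2], [16.1, -8.4], [23.7, -10.8], [-23.3, 10.7]]
[0.5320256  0.25083057 1.0950443 ] 62.74141684178301 -1 
 [[0.1, 0.2], [-1.6, 0.9], [-0.3, 1.5], [1.2, 0.9], [0.2, 0.6], [-0.4, -0.8], [-1.5, -2.3], [-0.3, 3.2], [-1.0, -1.4]]
[[ 0.961  0.275 -0.   ]
 [ 0.275 -0.961 -0.   ]
 [-0.     0.    -1.   ]]
```

View pics/ov0.png

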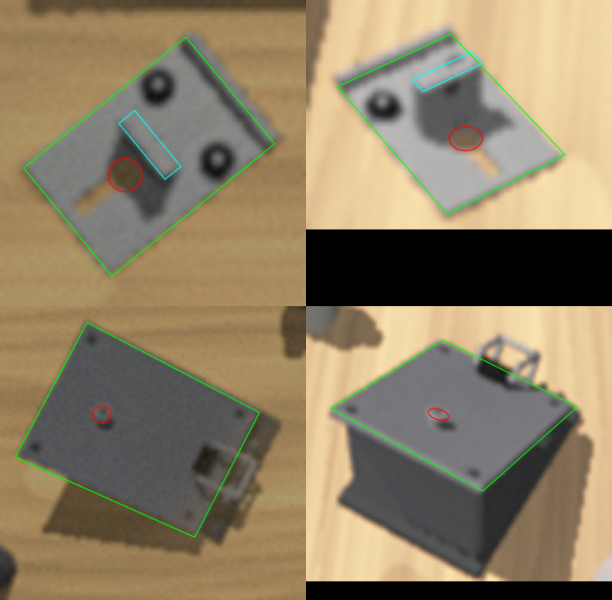

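Overlays agree in both views to about a pixel. I'll refine them with an edge search along normals, then compute the approach.

```bash
cat > ref.py <<'E'
from h import *
from scipy.ndimage import map_coordinates,gaussian_filter
def refine(f,p,segs,imgs,free,it=6,hw=3.,rot=True):
    """segs: (cam,A,B) mm; strongest-gradient search along normals"""
    G={n:gaussian_filter(imgs[n].astype(float).mean(2),.6) for n in imgs}
    t=np.arange(-hw,hw+.01,.1); p=np.array(p,float)
    for k in range(it):
        obs=[]
        for n,A,B in segs:
            for a in np.linspace(.08,.92,25):
                P=(np.array(A)*(1-a)+np.array(B)*a)/1e3
                q=proj(n,f(p,P))[0]; d=proj(n,f(p,np.array(B)/1e3))[0]-proj(n,f(p,np.array(A)/1e3))[0]
                nn=np.array([-d[1],d[0]])/np.hypot(*d)
                pr=map_coordinates(G[n],[q[1]+t*nn[1],q[0]+t*nn[0]],order=1)
                g=abs(np.gradient(pr,.1)); i=g.argmax()
                if g[i]>6 and 2<i<len(t)-3: obs.append((n,P,nn,(q+t[i]*nn)@nn))
        def r(v):
            x=p.copy();x[free]=v
            return np.array([proj(n,f(x,P))[0]@nn-c for n,P,nn,c in obs])
        s=least_squares(r,p[free],loss="soft_l1",f_scale=.4); p[free]=s.x
    rr=r(s.x); C=np.linalg.inv(s.jac.T@s.jac)*np.median(abs(rr))**2*2.2
    return p,len(obs),np.median(abs(rr))
E
cat > f1.py <<'E'
from ref import *
z=np.load("pose.npz"); im={n:cv2.imread(f"pics/{n}0.png") for n in("top","side")}
dk=[("top",[112,-75,0],[112,75,0]),("top",[112,75,0],[-60,75,0]),("top",[112,-75,0],[-60,-75,0])]
ds=[("side",[-88,-75,0],[112,-75,0]),("side",[-88,75,0],[112,75,0]),("side",[-88,-75,0],[-88,-30,0])]
pt=[("top",[75,-50,4],[75,50,4]),("top",[75,50,2],[-65,50,2]),("top",[75,-50,2],[-65,-50,2])]
ps=[("side",[75,-50,2],[75,50,2]),("side",[75,50,2],[-65,50,2]),("side",[75,-50,2],[-65,-50,2])]
for nm,f,L in(("deck",deckW,(dk,ds,dk+ds)),("plate",plateW,(pt,ps,pt+ps))):
    for s in L:
        x,n,m=refine(f,z[nm],s,im,[0,1,2]); print(nm,s[0][0],len(s),(x[:2]*1e3).round(1),np.degrees(x[2]).round(2),n,m.round(2))
    z=dict(z); z[nm]=x
np.savez("pose.npz",**z)
st=ctrl.get_state();R=cv2.Rodrigues(st["tool_rot"])[0]
print("tool x yaw",np.degrees(np.arctan2(R[1,0],R[0,0])),"d tool to plate (30mm units)",(R.T@(np.r_[z["plate"][:2],.0]-st["position"])/.03).round(3))
E
python3 f1.py
```

```text
deck top 3 [535.5 249.8] 64.06 72 0.21
deck side 3 [534.3 249.9] 64.0 75 0.21
deck top 6 [535.  250.1] 63.89 147 0.2
plate top 3 [597.2 -70. ] 127.98 50 0.29
plate side 3 [600.1 -65.8] 128.15 67 0.27
plate top 6 [599.3 -67.5] 127.72 117 0.51
tool x yaw 15.978160232596 d tool to plate (30mm units) [ 18.588 -14.005   7.418]
```

```bash
cat > go.py <<'E'
import sys;from h import *
def go(x,y,z,yaw):
    st=ctrl.get_state();R=cv2.Rodrigues(st["tool_rot"])[0];c=np.degrees(np.arctan2(R[1,0],R[0,0]))
    d=R.T@(np.array([x,y,z])/1e3-st["position"])/.03; t=-((yaw-c+180)%360-180)/5
    print("t",round(st["time"],2),"pos",(st["position"]*1e3).round(1),"yaw",c.round(2),"F",st["ft_force"].round(1),"T",st["torque"].round(2),"w",round(87*st["grip_width"],1),"j",st["joint_positions"].round(2))
    print("dp",d.round(3),"turn",round(t,2))
if __name__=="__main__": go(*map(float,sys.argv[1:5]))
E
echo ok
```

```text
ok
```

Call:
move_arm:
  dp:
    - [18.6,-14.0,0]
    - [18.6,-14.0,0]
    - [18.6,-14.0,0]
    - [18.6,-14.0,0]
    - [18.6,-14.0,0]
  turn: [-22.4,-22.4,-22.4,-22.4,-22.4]
  jaw: [1,1,1,1,1]
  grip_force: 20

```text
time: 1.4
position: [0.3305, -0.4237, 0.2228]
tool_rot: [2.73, 1.553, -0.0]
ft_force: [0.0, 0.3, -0.5]
grip_width: 0.999
```

```bash
python3 go.py 599 -68 220 128
```

```text
t 1.4 pos [ 330.5 -423.7  222.8] yaw 59.29 F [ 0.   0.3 -0.5] T [-0.08 -0.09  0.  ] w 86.9 j [ 1.14  0.09 -0.3   1.72  0.03  1.33  0.3 ]
dp [14.765  1.64   0.087] turn -13.74
```

Call:
move_arm:
  dp:
    - [14.7,1.6,0]
    - [14.7,1.6,0]
    - [14.7,1.6,0]
    - [14.7,1.6,0]
    - [14.7,1.6,0]
  turn: [-13.7,-13.7,-13.7,-13.7,-13.7]
  jaw: [1,1,1,1,1]

```text
time: 1.9
position: [0.4818, -0.2248, 0.223]
tool_rot: [1.971, 2.445, -0.001]
ft_force: [0.4, -0.3, -1.2]
grip_width: 1.0
```

```bash
python3 go.py 599 -68 120 128
```

```text
t 1.9 pos [ 481.8 -224.8  223. ] yaw 102.25 F [ 0.4 -0.3 -1.2] T [-0.08 -0.11  0.02] w 87.0 j [ 0.9   0.1  -0.54  1.73  0.05  1.33  0.56]
dp [4.284 4.925 3.431] turn -5.15
```

Call:
move_arm:
  dp:
    - [4.28,4.92,0]
    - [4.28,4.92,1.5]
    - [4.28,4.92,3.4]
    - [4.28,4.92,3.4]
    - [4.28,4.92,3.4]
  turn: [-5.15,-5.15,-5.15,-5.15,-5.15]
  jaw: [1,1,1,1,1]

```text
time: 2.4
position: [0.599, -0.067, 0.1182]
tool_rot: [-1.38, -2.82, -0.002]
ft_force: [-0.0, -0.1, 0.7]
grip_width: 1.003
```

```bash
python3 go.py 599 -68 17 128
```

```text
t 2.4 pos [599.  -67.  118.2] yaw 127.84 F [-0.  -0.1  0.7] T [-0.   -0.12  0.04] w 87.2 j [ 0.62  0.37 -0.67  1.68  0.24  1.18  0.55]
dp [-0.036 -0.02   3.374] turn -0.03
```

Call:
move_arm:
  dp:
    - [0,0,1.2]
    - [0,0,2.4]
    - [0,0,3.2]
    - [0,0,3.37]
    - [0,0,3.37]
  turn: [0,0,0,0,0]
  jaw: [1,1,1,1,1]

```text
time: 2.9
position: [0.5985, -0.0703, 0.0191]
tool_rot: [-1.385, -2.819, 0.0]
ft_force: [-0.6, -0.3, -0.5]
grip_width: 1.001
```

Call:
move_arm:
  dp:
    - [0,0,0]
    - [0,0,0]
    - [0,0,0]
    - [0,0,0]
    - [0,0,0]
  turn: [0,0,0,0,0]
  jaw: [0.1,0.1,0.0,0.0,0.0]
  grip_force: 8

```text
time: 3.4
position: [0.599, -0.0705, 0.0199]
tool_rot: [1.385, 2.819, -0.0]
ft_force: [-0.7, -0.5, -0.2]
grip_width: 0.632
```

```bash
python3 go.py 599 -68 17 128
```

```text
t 3.4 pos [599.  -70.5  19.9] yaw 127.66 F [-0.7 -0.5 -0.2] T [-0.01 -0.08  0.07] w 55.0 j [ 0.58  0.48 -0.63  1.76  0.33  1.01  0.49]
dp [0.066 0.05  0.097] turn -0.07
```

Call:
move_arm:
  dp:
    - [0.06,0.04,0.08]
    - [0.06,0.04,0.08]
    - [0.06,0.04,0.08]
    - [0.06,0.04,0.08]
    - [0.06,0.04,0.08]
  turn: [0,0,0,0,0]
  jaw: [-0.2,-0.2,-0.2,-0.2,-0.2]
  grip_force: 10

```text
time: 3.9
position: [0.5995, -0.0693, 0.0181]
tool_rot: [1.385, 2.817, -0.002]
ft_force: [-0.1, -1.5, 5.3]
grip_width: 0.572
```

```bash
python3 go.py 599 -68 17 128
```

```text
t 3.9 pos [599.5 -69.3  18.1] yaw 127.65 F [-0.1 -1.5  5.3] T [-0.47  0.    0.05] w 49.8 j [ 0.58  0.48 -0.63  1.76  0.33  1.    0.49]
dp [0.044 0.013 0.035] turn -0.07
```

Call:
move_arm:
  dp:
    - [0,0,-0.4]
    - [0,0,-1.0]
    - [0,0,-1.8]
    - [0,0,-2.6]
    - [0,0,-3.2]
  turn: [0,0,0,0,0]
  jaw: [-0.2,-0.2,-0.2,-0.2,-0.2]

```text
time: 4.4
position: [0.5983, -0.0676, 0.1142]
tool_rot: [-1.384, -2.82, -0.0]
ft_force: [-0.7, 0.3, -3.4]
grip_width: 0.574
```

Call:
move_arm:
  dp:
    - [0,0,-0.8]
    - [0,0,-1.6]
    - [0,0,-2.4]
    - [0,0,-3.2]
    - [0,0,-4.0]
  turn: [0,0,0,0,0]
  jaw: [-0.2,-0.2,-0.2,-0.2,-0.2]

```text
time: 4.9
position: [0.5977, -0.0676, 0.2335]
tool_rot: [-1.384, -2.818, 0.001]
ft_force: [-0.5, 0.1, -3.8]
grip_width: 0.572
```

```bash
cat > snap.py <<'E'
import sys;from h import *
k=sys.argv[1]; o=[]
for n,(x,y,w,h) in (("top",list(map(int,sys.argv[2].split(",")))),("side",list(map(int,sys.argv[3].split(","))))):
    im=ctrl.get_image(n)[:,:,::-1]; cv2.imwrite(f"pics/{n}{k}.png",im)
    o.append(cv2.resize(im[y:y+h,x:x+w],(400,400*h//w),interpolation=cv2.INTER_CUBIC))
H=max(i.shape[0] for i in o); cv2.imwrite(f"pics/s{k}.png",np.hstack([cv2.copyMakeBorder(i,0,H-i.shape[0],0,0,0) for i in o]))
E
python3 snap.py 1 200,100,130,130 165,80,130,130; python3 go.py 535 250 260 64
```

```text
t 5.0 pos [600.1 -67.5 236.3] yaw 127.7 F [ 1.2 -0.3 -3.1] T [ 0.07 -0.23 -0.02] w 49.9 j [ 0.64  0.28 -0.7   1.54  0.18  1.38  0.59]
dp [ 9.698  4.757 -0.807] turn 12.74
```

View pics/s1.png

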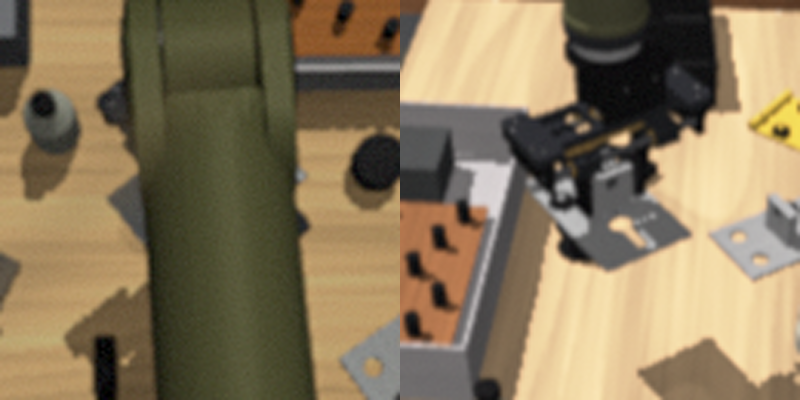

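```bash
cat > tilt.py <<'E'
from ref import *
def heldW(p,P,off=17.5,g=None):  # p: x,y(world tcp m), yaw, z tcp, tilt (rad, -x end down positive), xoff m
    R=Rz(p[2])@Ry(-p[4])
    P=np.atleast_2d(P)-[0,0,.001*off+.019]
    return (P+[p[5],0,0])@R.T+[p[0],p[1],p[3]+.019]
def state():
    st=ctrl.get_state();R=cv2.Rodrigues(st["tool_rot"])[0]
    return [*st["position"][:2],np.arctan2(R[1,0],R[0,0]),st["position"][2]]
E
python3 - <<'E'
from tilt import *
b=state(); K=[[75,50,2],[75,-50,2],[22,0,4]]
obs=[[231.9,167.5],[259.2,156.2],[165+622/3.08-400/3.08,80+228/3.08]]
for t in(-5,0,5,10,15,20):
    print(t,proj("side",heldW(b+[np.radians(t),0],np.array(K)/1e3)).round(1).tolist())
print(obs)
E
```

```text
-5 [[259.6, 157.8], [231.6, 170.0], [236.5, 152.6]]
0 [[260.2, 156.8], [232.2, 169.0], [237.0, 152.6]]
5 [[260.8, 155.6], [232.6, 167.9], [237.4, 152.6]]
10 [[261.2, 154.3], [232.9, 166.5], [237.9, 152.5]]
15 [[261.6, 152.7], [233.1, 165.0], [238.3, 152.3]]
20 [[261.8, 151.1], [233.2, 163.3], [238.6, 152.0]]
[[231.9, 167.5], [259.2, 156.2], [237.0779220779221, 154.02597402597402]]
```

Side view shows the plate held firmly and about level, with its slot end at (690,235)–(605,270). The arm hides the top view. Wrist tilt can't be commanded, so I'll use the jaw axis as a pivot: set the plate's upper end on the deck's high edge and lower the pivot until the plate turns flat.

```bash
cat > piv.py <<'E'
from tilt import *
def tcp(deck,th,u=74.,g=0.,h=37.,lift=0.,y=0.):
    """TCP (mm, world) with plate underside point u on deck X=112, relative angle th deg"""
    t=np.radians(th)
    G=np.array([112,0])+(g-u)*np.array([np.cos(t),-np.sin(t)])+h*np.array([np.sin(t),np.cos(t)])
    return deckW(deck,[[G[0]/1e3,y/1e3,G[1]/1e3]])[0]*1e3+[0,0,lift-19]
if __name__=="__main__":
    d=np.load("pose.npz")["deck"]; print((d[:2]*1e3).round(1),np.degrees(d[2]))
    for th in(30,27,24,20,16,12,8,4,0): print(th,tcp(d,th,g=-1.0).round(1))
    print("bottle,can",back("top",(217,138),.06),back("top",(93,234),.16))
E
python3 piv.py; python3 go.py 540 260 262 64
```

```text
[535.  250.1] 63.89384277217627
30 [544.6 269.8 164. ]
27 [543.8 268.2 160. ]
24 [543.1 266.7 156. ]
20 [542.3 265.1 150.4]
16 [541.7 263.8 144.8]
12 [541.2 262.9 139. ]
8 [540.9 262.3 133.2]
4 [540.8 262.1 127.4]
0 [540.9 262.3 121.5]
bottle,can [0.70802318 0.08850417 0.06      ] [0.39951776 0.44148868 0.16      ]
t 5.0 pos [600.1 -67.5 236.3] yaw 127.7 F [ 1.2 -0.3 -3.1] T [ 0.07 -0.23 -0.02] w 49.9 j [ 0.64  0.28 -0.7   1.54  0.18  1.38  0.59]
dp [ 9.86   5.093 -0.873] turn 12.74
```

Call:
move_arm:
  dp:
    - [1.2,0.6,-0.8]
    - [2.6,1.3,-0.8]
    - [4.0,2.0,-0.8]
    - [5.4,2.8,-0.8]
    - [6.8,3.5,-0.8]
  turn: [1.6,3.2,4.8,6.4,8.0]
  jaw: [-0.2,-0.2,-0.2,-0.2,-0.2]

```text
time: 5.5
position: [0.5562, 0.1567, 0.2552]
tool_rot: [-2.263, -2.177, 0.003]
ft_force: [1.1, 0.6, -3.0]
grip_width: 0.576
```

```bash
python3 go.py 544 269 210 64
```

```text
t 5.5 pos [556.2 156.7 255.2] yaw 87.79 F [ 1.1  0.6 -3. ] T [ 0.08 -0.21 -0.02] w 50.1 j [ 0.32  0.22 -0.74  1.56  0.15  1.42 -0.47]
dp [ 3.725 -0.546  1.506] turn 4.76
```

Call:
move_arm:
  dp:
    - [1.2,-0.2,0.0]
    - [2.4,-0.36,0.4]
    - [3.3,-0.5,0.9]
    - [3.72,-0.55,1.3]
    - [3.72,-0.55,1.5]
  turn: [1.5,3.0,4.2,4.76,4.76]
  jaw: [-0.2,-0.2,-0.2,-0.2,-0.2]

```text
time: 6.0
position: [0.542, 0.2697, 0.209]
tool_rot: [-2.653, -1.678, 0.006]
ft_force: [-0.1, -0.6, -3.7]
grip_width: 0.575
```

Call:
move_arm:
  dp:
    - [0,0,0]
    - [0,0,0]
  turn: [0,0]
  jaw: [-0.2,-0.2]

```text
time: 6.2
position: [0.5454, 0.2652, 0.2117]
tool_rot: [2.66, 1.67, -0.002]
ft_force: [-0.4, -0.2, -3.0]
grip_width: 0.574
```

```bash
python3 snap.py 2 110,110,120,120 165,150,160,160; python3 go.py 544 269 168 64
python3 - <<'E'
from tilt import *
im={"side":cv2.imread("pics/side2.png")}; b=state()
sg=[("side",[75,-50,2],[75,50,2]),("side",[75,50,2],[-55,50,2]),("side",[75,-50,2],[10,-50,2])]
for t0 in(0,.1):
  x,n,m=refine(heldW,b+[t0,0],sg,im,[2,4,5],hw=4); print("yaw",np.degrees(x[2]-b[2]),"tilt",np.degrees(x[4]),"xoff",x[5]*1e3,n,m)
  x,n,m=refine(heldW,b+[t0,0],sg,im,[1,2,4,5],hw=4); print("yaw",np.degrees(x[2]-b[2]),"tilt",np.degrees(x[4]),"xoff",x[5]*1e3,"dy",x[1]-b[1],n,m)
E
```

```text
t 6.3 pos [545.8 265.7 212.5] yaw 64.2 F [-0.2  0.2 -3.6] T [ 0.02 -0.1  -0.01] w 49.8 j [ 0.1   0.31 -0.73  1.56  0.21  1.35 -1.1 ]
dp [ 0.074 -0.103  1.484] turn 0.04
yaw -0.2710279954754342 tilt -0.21894050305990356 xoff -3.4919953150738556 67 0.30044334460075106
yaw -0.7641929740157136 tilt 6.1439764557820915 xoff -9.631156012339105 dy 0.0073511060082702695 69 0.5384365405050175
yaw -0.31061228080226333 tilt -0.4048798695228917 xoff -3.5342719453990945 68 0.3398011242000649
yaw -0.8210111142658442 tilt 8.249550645514248 xoff -10.168993670893027 dy 0.008382854409800411 68 0.60284556287246
```

View pics/s2.png

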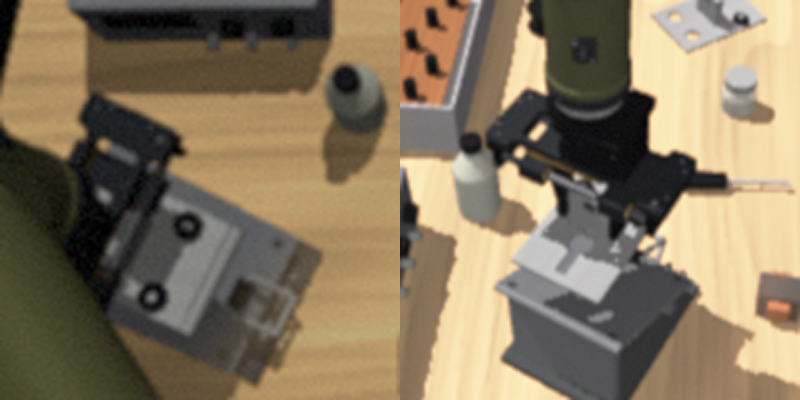

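Top view: hubs at (187,226) and (152,297), rolled edge at (215,270), with the plate above the deck's low half. Side view shows the slot end uphill over the deck. I'll measure the plate's offset in the grip from the top view too.

Run:
```python
from tilt import *
b=state(); im={n:cv2.imread(f"pics/{n}2.png") for n in("top","side")}
T=[("top",[-81,-50,10],[-81,50,10]),("top",[-15,-50,2],[-70,-50,2])]
S=[("side",[75,-50,2],[75,50,2]),("side",[75,50,2],[-55,50,2]),("side",[75,-50,2],[10,-50,2])]
for s,fr in((T,[2,5]),(T,[2,5,1]),(S,[2,5,4]),(T+S,[2,4,5]),(T+S,[1,2,4,5])):
    x,n,m=refine(heldW,b+[0,-.003],s,im,fr,hw=3.5); print(len(s),"dy",(x[1]-b[1])*1e3,"yaw",np.degrees(x[2]-b[2]),"tilt",np.degrees(x[4]),"xoff",x[5]*1e3,n,m)
c=lambda x,y:np.array([(x+.5)/(10/3)-.5+110,(y+.5)/(10/3)-.5+110])
print("hubs obs",c(187,225),c(152,296),"pred",proj("top",heldW(b+[0,0],np.array([[-36,-34,14],[-36,34,14]])/1e3)).round(1), "dx+5mm",proj("top",heldW(b+[0,.005],np.array([[-36,-34,14],[-36,34,14]])/1e3)).round(1))
```

```text
2 dy 0.0 yaw -0.9446989427455353 tilt 0.0 xoff -1.0945537925592341 49 0.4993449966337664
2 dy 18.33591552800845 yaw 1.8340471164336165 tilt 0.0 xoff -17.814574485417587 50 0.3926812738765406
3 dy 0.0 yaw -0.614818083306175 tilt -0.9712594677374832 xoff -3.6529009976928 65 0.3012576236854727
5 dy 0.0 yaw 0.22370601251299843 tilt 4.503859259101218 xoff -2.4041559919395623 116 0.42816995268605496
5 dy 9.266354438058011 yaw -0.45974092780604287 tilt 8.470167941675754 xoff -10.880086273947871 121 0.41183094151358546
hubs obs [165.75 177.15] [155.25 198.45] pred [[164.6 176.6]
 [153.9 198.2]] dx+5mm [[163.1 175.8]
 [152.3 197.4]]
```

```bash
python3 - <<'E'
from piv import *
d=np.load("pose.npz")["deck"]
for th in(30,24,20,16,13,8,0): print(th,tcp(d,th,g=3).round(1))
E
python3 go.py 546.4 273.3 173 63.9
```

```text
30 [546.4 273.4 164. ]
24 [544.9 270.3 156.4]
20 [544.1 268.6 151.1]
16 [543.4 267.3 145.7]
13 [543.  266.5 141.6]
8 [542.6 265.6 134.7]
0 [542.5 265.4 123.5]
t 6.3 pos [545.8 265.7 212.5] yaw 64.2 F [-0.2  0.2 -3.6] T [ 0.02 -0.1  -0.01] w 49.8 j [ 0.1   0.31 -0.73  1.56  0.21  1.35 -1.1 ]
dp [ 0.238 -0.093  1.317] turn 0.06
```

Call:
move_arm:
  dp:
    - [0.1,-0.05,0.4]
    - [0.2,-0.09,0.8]
    - [0.24,-0.09,1.15]
    - [0.24,-0.09,1.3]
    - [0.24,-0.09,1.3]
  turn: [0.06,0.06,0.06,0.06,0.06]
  jaw: [-0.2,-0.2,-0.2,-0.2,-0.2]

```text
time: 6.8
position: [0.5449, 0.2743, 0.1716]
tool_rot: [-2.664, -1.665, 0.004]
ft_force: [0.3, -0.6, -3.4]
grip_width: 0.575
```

Call:
move_arm:
  dp:
    - [0,0,0]
    - [0,0,0]
  turn: [0,0]
  jaw: [-0.2,-0.2]

```text
time: 7.0
position: [0.5459, 0.2749, 0.1736]
tool_rot: [2.664, 1.665, 0.001]
ft_force: [-0.6, -0.1, -4.4]
grip_width: 0.574
```

```bash
python3 go.py 544.9 270.3 156.4 63.9
```

```text
t 7.0 pos [545.9 274.9 173.6] yaw 64.0 F [-0.6 -0.1 -4.4] T [ 0.   -0.04 -0.01] w 49.9 j [ 0.08  0.35 -0.73  1.6   0.24  1.28 -1.14]
dp [-0.154  0.036  0.572] turn 0.02
```

Lowering slowly onto the high edge, watching the force.

Call:
move_arm:
  dp:
    - [-0.03,0.03,0.1]
    - [-0.06,0.03,0.2]
    - [-0.1,0.03,0.35]
    - [-0.15,0.03,0.5]
    - [-0.15,0.03,0.57]
  turn: [0,0,0,0,0]
  jaw: [-0.2,-0.2,-0.2,-0.2,-0.2]

```text
time: 7.5
position: [0.5441, 0.2697, 0.1552]
tool_rot: [2.664, 1.664, -0.002]
ft_force: [-0.1, -0.2, -3.7]
grip_width: 0.577
```

```bash
python3 go.py 543.4 267.3 145.7 63.9
```

```text
t 7.5 pos [544.1 269.7 155.2] yaw 63.98 F [-0.1 -0.2 -3.7] T [-0.08 -0.01 -0.02] w 50.2 j [ 0.08  0.36 -0.72  1.63  0.25  1.25 -1.14]
dp [-0.082  0.014  0.317] turn 0.02
```

```bash
python3 snap.py 3 120,130,100,100 190,195,110,110
python3 - <<'E'
from tilt import *
b=state(); im={n:cv2.imread(f"pics/{n}3.png") for n in("top","side")}
S=[("side",[75,-50,2],[75,50,2]),("side",[75,50,2],[-55,50,2]),("side",[75,-50,2],[10,-50,2])]
for t0 in(0,.1,.2):
    x,n,m=refine(heldW,b+[t0,-.003],S,im,[2,5,4],hw=3.5); print("yaw",np.degrees(x[2]-b[2]),"tilt",np.degrees(x[4]),"xoff",x[5]*1e3,n,m)
E
```

```text
yaw 0.9385553171172593 tilt 11.273399715328976 xoff -3.0073742707672713 65 0.2728613598512766
yaw 0.9452769994445411 tilt 11.54809048092583 xoff -2.882183271565398 66 0.30101876783336934
yaw 0.9906085309072472 tilt 11.639741049708938 xoff -2.88567264900525 66 0.30518508330969496
```

View pics/s3.png

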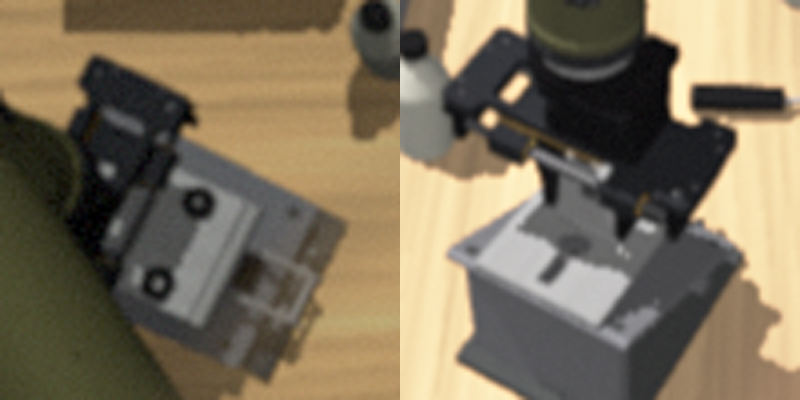

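Both views show the plate already pivoted passively to about 11.5° with negligible force. The keyhole is visible at side crop (572,243). Lowering on.

Call:
move_arm:
  dp:
    - [-0.03,0.01,0.1]
    - [-0.06,0.01,0.2]
    - [-0.08,0.01,0.31]
    - [-0.08,0.01,0.31]
    - [-0.08,0.01,0.31]
  turn: [0,0,0,0,0]
  jaw: [-0.2,-0.2,-0.2,-0.2,-0.2]

```text
time: 8.1
position: [0.5435, 0.2678, 0.1464]
tool_rot: [2.664, 1.665, -0.001]
ft_force: [-0.1, 0.1, -4.3]
grip_width: 0.574
```

```bash
cat > rel.py <<'E'
import sys;from tilt import *
k=sys.argv[1]
if len(sys.argv)>2:
    for n in("top","side"): cv2.imwrite(f"pics/{n}{k}.png",ctrl.get_image(n)[:,:,::-1])
b=state(); im={n:cv2.imread(f"pics/{n}{k}.png") for n in("top","side")}; d=np.load("pose.npz")["deck"]
S=[("side",[75,-50,4],[75,50,4]),("side",[75,50,2],[-55,50,2]),("side",[75,-50,2],[10,-50,2])]
for t0 in(.2,.35,.5):
    x,n,m=refine(heldW,b+[t0,-.003],S,im,[2,5,4],hw=3.); 
    K=heldW(x,np.array([[0,0,0],[22,0,0],[75,0,0]])/1e3)
    D=((K-[d[0],d[1],.09])@(Rz(d[2])@Ry(-np.pi/6)))*1e3
    print("yaw-deck",np.degrees(x[2]-d[2]).round(2),"tilt",np.degrees(x[4]).round(1),"xoff",(x[5]*1e3).round(2),n,m.round(2),"| deck-frame origin,hole,end",D.round(1).tolist())
E
python3 rel.py 4 1; python3 go.py 543 266.5 141.6 63.9
```

```text
yaw-deck 0.39 tilt 16.8 xoff -1.4 70 0.29 | deck-frame origin,hole,end [[45.3, 0.2, 20.3], [66.7, 0.3, 15.3], [118.3, 0.7, 3.2]]
yaw-deck 0.34 tilt 16.7 xoff -1.53 70 0.31 | deck-frame origin,hole,end [[45.1, 0.2, 20.4], [66.5, 0.3, 15.3], [118.0, 0.6, 3.0]]
yaw-deck 0.2 tilt 15.8 xoff -2.07 67 0.31 | deck-frame origin,hole,end [[44.0, 0.1, 20.6], [65.4, 0.2, 15.3], [116.8, 0.4, 2.3]]
t 8.2 pos [543.6 268.  146.6] yaw 64.0 F [-0.3  0.2 -3.3] T [ 0.05 -0.04  0.07] w 49.5 j [ 0.09  0.36 -0.72  1.64  0.25  1.23 -1.14]
dp [-0.053  0.003  0.166] turn 0.02
```

Run:
```python
from tilt import *
d=np.load("pose.npz")["deck"]; b=state(); o=[]
for n,(x,y,w,h) in(("side",(200,220,80,80)),("top",(135,150,80,80))):
    im=cv2.imread(f"pics/{n}4.png"); s=5
    I=cv2.resize(im[y:y+h,x:x+w],None,fx=s,fy=s,interpolation=cv2.INTER_CUBIC); J=I.copy()
    def dl(P,col):
        q=((proj(n,P)-[x,y]+.5)*s-.5); cv2.polylines(J,[np.round(q*8).astype(np.int32)],True,col,1,cv2.LINE_AA,3)
    t=np.linspace(0,2*np.pi,24)
    dl(deckW(d,np.c_[60+9*np.cos(t),9*np.sin(t),0*t+12]/1e3),(0,0,255)); dl(deckW(d,np.array([[112,75,0],[112,-75,0],[-88,-75,0],[-88,75,0]])/1e3),(0,255,0))
    p=b+[np.radians(16),-.002]
    dl(heldW(p,np.c_[22+12*np.cos(t),12*np.sin(t),0*t+4]/1e3),(255,255,0)); dl(heldW(p,np.array([[75,50,4],[75,-50,4],[-75,-50,4],[-75,50,4]])/1e3),(255,0,255))
    if n=="side": o+=[I]
    o+=[J]
cv2.imwrite("pics/ov4.png",np.hstack([o[0],o[1]])) 
cv2.imwrite("pics/ov4t.png",o[2])
```

```text
(no output)
```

View pics/ov4.png

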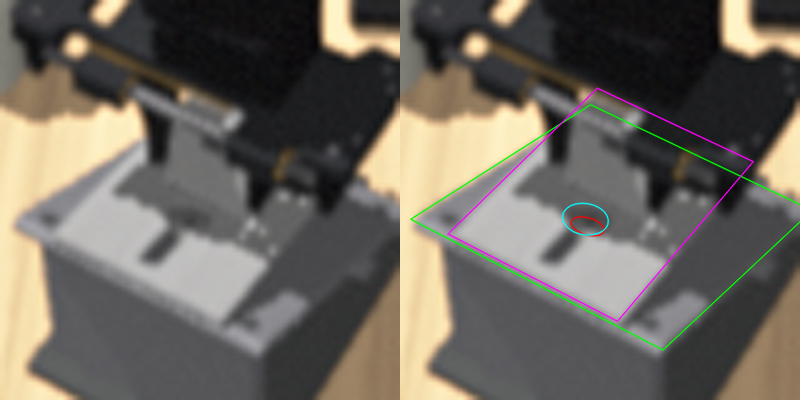

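Run:
```python
from tilt import *
d=np.load("pose.npz")["deck"]; b=state()
f=lambda P,xo,t:((proj("side",heldW(b+[np.radians(t),xo],np.array(P)/1e3))-[200,220]+.5)*5-.5).round(0).tolist()
for xo in(-.004,-.002,0,.002): print(xo,[f([[64,-3,4],[64,3,4],[75,50,4],[75,-50,4],[22,0,4]],xo,t) for t in(14,17)])
g=lambda x,z:((proj("side",deckW(d,np.array([[x,0,z]])/1e3))-[200,220]+.5)*5-.5).round(0).tolist()
print(g(60,12),g(69,12),g(51,12))
I=cv2.imread("pics/side4.png")[260:280,220:245].mean(2).round().astype(int); print(I[::1,::1])
```

```text
-0.004 [[[140.0, 261.0], [150.0, 266.0], [219.0, 321.0], [51.0, 234.0], [188.0, 216.0]], [[139.0, 258.0], [149.0, 263.0], [219.0, 317.0], [49.0, 230.0], [186.0, 217.0]]]
-0.002 [[[138.0, 263.0], [148.0, 268.0], [217.0, 323.0], [48.0, 236.0], [186.0, 218.0]], [[137.0, 260.0], [147.0, 266.0], [217.0, 320.0], [47.0, 232.0], [184.0, 219.0]]]
0 [[[136.0, 266.0], [146.0, 271.0], [215.0, 326.0], [46.0, 238.0], [184.0, 220.0]], [[135.0, 263.0], [145.0, 268.0], [215.0, 322.0], [45.0, 234.0], [183.0, 221.0]]]
0.002 [[[134.0, 268.0], [144.0, 273.0], [213.0, 328.0], [44.0, 240.0], [182.0, 223.0]], [[133.0, 265.0], [143.0, 270.0], [213.0, 324.0], [43.0, 236.0], [181.0, 223.0]]]
[[187.0, 226.0]] [[179.0, 232.0]] [[195.0, 220.0]]
[[190 191 189 183 182 182 176 149 117 106 104  99  97  98  96 100 100 100
   98 101 100 103 106 109 113]
 [190 189 190 189 189 191 189 178 155 143 138 116  99  94  88  89  89  88
   89  96  97  99  96 102 110]
 [188 189 188 188 190 190 191 190 183 183 176 149 117  91  80  78  77  76
   76  79  87  93  96  99 103]
 [188 188 189 188 190 190 189 189 189 190 190 181 150 104  8
[... 1025 characters left out ...]
83 172 165 167 182 190 190 192 190 190
  190 189 188 188 189 188 189]
 [125 134 136 139 151 165 177 186 190 189 188 188 190 192 192 191 191 189
  189 187 188 188 190 189 190]
 [103 119 125 127 133 142 153 168 178 185 189 192 191 192 193 191 189 188
  188 188 188 190 188 189 189]
 [ 89  94 104 117 125 128 138 148 155 166 178 187 191 192 191 189 189 187
  187 188 188 189 189 190 189]
 [ 87  86  89  94 105 118 129 140 139 141 155 170 181 188 189 190 188 187
  188 188 189 189 189 189 190]
 [ 87  88  87  87  89  95 108 123 128 130 135 143 155 169 178 183 187 188
  188 189 189 189 189 190 189]
 [ 88  88  87  86  87  88  89  98 107 120 124 128 130 145 155 167 178 184
  188 190 189 190 190 190 189]]
```

```bash
cat > rel2.py <<'E'
import sys;from tilt import *
k=sys.argv[1]
if len(sys.argv)>2:
    for n in("top","side"): cv2.imwrite(f"pics/{n}{k}.png",ctrl.get_image(n)[:,:,::-1])
b=state(); im={n:cv2.imread(f"pics/{n}{k}.png") for n in("top","side")}; d=np.load("pose.npz")["deck"]
f=lambda p,P: heldW(p[:6],np.atleast_2d(P)+[0,p[6],0])
S=[("side",[75,-50,4],[75,50,4]),("side",[75,50,2],[-55,50,2]),("side",[75,-50,2],[10,-50,2])]
T=[("top",[-81,-50,10],[-81,50,10]),("top",[-15,-50,2],[-70,-50,2]),("top",[-15,50,2],[-70,50,2])]
for nm,s,fr in(("S",S,[2,4,5,6]),("T",T,[2,5,6]),("ST",S+T,[2,4,5,6])):
    x,n,m=refine(f,b+[float(sys.argv[2]) if len(sys.argv)>2 else .27,-.003,0],s,im,fr,hw=3.)
    D=((f(x,np.array([[0,0,0],[22,0,0],[75,0,0]])/1e3)-[d[0],d[1],.09])@(Rz(d[2])@Ry(-np.pi/6)))*1e3
    print(nm,"yaw-deck",np.degrees(x[2]-d[2]).round(2),"tilt",np.degrees(x[4]).round(1),"xoff,lat",(x[5:]*1e3).round(2),n,m.round(2),"| origin,hole,end",D.round(1).tolist())
E
python3 rel2.py 4
```

```text
S yaw-deck -0.08 tilt 16.9 xoff,lat [-1.38  0.61] 69 0.21 | origin,hole,end [[45.3, 0.7, 20.3], [66.8, 0.7, 15.3], [118.4, 0.6, 3.2]]
T yaw-deck 0.74 tilt 15.5 xoff,lat [-3.23  1.3 ] 68 0.46 | origin,hole,end [[42.7, 1.5, 21.0], [64.0, 1.8, 15.5], [115.3, 2.4, 2.2]]
ST yaw-deck -0.25 tilt 14.9 xoff,lat [-3.    0.24] 137 0.37 | origin,hole,end [[42.6, 0.3, 21.1], [63.8, 0.2, 15.3], [115.0, 0.0, 1.5]]
```

Call:
move_arm:
  dp:
    - [-0.07,0.02,0.0]
    - [-0.13,0.02,0.05]
    - [-0.13,0.02,0.08]
    - [-0.13,0.02,0.08]
    - [-0.13,0.02,0.08]
  turn: [0,0,0,0,0]
  jaw: [-0.2,-0.2,-0.2,-0.2,-0.2]

```text
time: 8.7
position: [0.5425, 0.2641, 0.1442]
tool_rot: [2.664, 1.664, -0.0]
ft_force: [0.4, -1.1, -2.9]
grip_width: 0.571
```

```bash
python3 rel2.py 5 .27; python3 go.py 541.5 263 138 63.9
```

```text
t 8.8 pos [542.5 264.2 144.3] yaw 64.0 F [ 0.4 -0.4 -3.5] T [-0.1  -0.04 -0.07] w 49.6 j [ 0.09  0.36 -0.72  1.65  0.25  1.23 -1.13]
dp [-0.051 -0.012  0.209] turn 0.02Traceback (most recent call last):
  File "rel2.py", line 10, in <module>
    x,n,m=refine(f,b+[float(sys.argv[2]) if len(sys.argv)>2 else .27,-.003,0],s,im,fr,hw=3.)
          ~~~~~~^^^^^^^^^^^^^^^^^^^^^^^^^^^^^^^^^^^^^^^^^^^^^^^^^^^^^^^^^^^^^^^^^^^^^^^^^^^^
  File "ref.py", line 21, in refine
    rr=r(s.x); C=np.linalg.inv(s.jac.T@s.jac)*np.median(abs(rr))**2*2.2
                 ~~~~~~~~~~~~~^^^^^^^^^^^^^^^
    ainv = _umath_linalg.inv(a, signature=signature)
    raise LinAlgError("Singular matrix")
numpy.linalg.LinAlgError: Singular matrix
```

Now lower in small steps with the force shown. A rise in force would mean the plate is sitting on the screw head.

Call:
move_arm:
  dp:
    - [0,0,0.06]
    - [-0.01,0,0.12]
    - [-0.01,0,0.18]
    - [-0.02,0,0.22]
    - [-0.02,0,0.22]
  turn: [0,0,0,0,0]
  jaw: [-0.2,-0.2,-0.2,-0.2,-0.2]

```text
time: 9.3
position: [0.5421, 0.2637, 0.1373]
tool_rot: [-2.664, -1.665, 0.0]
ft_force: [-0.2, 0.2, -3.2]
grip_width: 0.571
```

```bash
sed -i 's/; C=np.linalg.*$//' ref.py; sed -i 's/,T,\[2,5,6\]/,T,[5,6]/' rel2.py; python3 rel2.py 5 .27; python3 rel2.py 6 .35; python3 go.py 541.5 263 138 63.9
```

```text
S yaw-deck -0.38 tilt 21.7 xoff,lat [10.08  0.84] 73 0.2 | origin,hole,end [[51.3, 0.3, 12.3], [73.1, 0.2, 9.1], [125.5, -0.1, 1.5]]
T yaw-deck 0.12 tilt 15.5 xoff,lat [-0.37  1.54] 69 0.6 | origin,hole,end [[37.0, 1.2, 14.6], [58.3, 1.2, 9.1], [109.6, 1.3, -4.2]]
ST yaw-deck -2.04 tilt 11.4 xoff,lat [ 1.7  -1.38] 131 0.39 | origin,hole,end [[36.5, -2.1, 14.8], [57.3, -2.8, 7.8], [107.5, -4.7, -9.1]]
S yaw-deck -0.4 tilt 21.7 xoff,lat [10.08  0.86] 73 0.2 | origin,hole,end [[51.3, 0.3, 12.4], [73.1, 0.1, 9.2], [125.6, -0.2, 1.6]]
T yaw-deck 0.11 tilt 20.1 xoff,lat [-3.32  0.66] 68 0.44 | origin,hole,end [[37.0, 0.3, 14.6], [58.7, 0.3, 10.8], [110.9, 0.4, 1.6]]
ST yaw-deck -0.03 tilt 23.5 xoff,lat [-5.28  1.29] 120 0.43 | origin,hole,end [[37.3, 0.9, 14.3], [59.1, 0.9, 11.8], [111.8, 0.8, 5.8]]
t 9.5 pos [542.1 263.8 137.6] yaw 64.01 F [-0.5 -0.6 -3.3] T [ 0.05 -0.08 -0.  ] w 50.1 j [ 0.09  0.36 -0.72  1.66  0.25  1.22 -1.14]
dp [-0.032 -0.008 -0.015] turn 0.02
```

Call:
move_arm:
  dp:
    - [0,0,0.07]
    - [0,0,0.14]
    - [0,0,0.2]
    - [0,0,0.26]
    - [0,0,0.26]
  turn: [0,0,0,0,0]
  jaw: [-0.2,-0.2,-0.2,-0.2,-0.2]

```text
time: 10.0
position: [0.5421, 0.2636, 0.1294]
tool_rot: [-2.664, -1.665, 0.001]
ft_force: [-0.3, -0.7, -3.4]
grip_width: 0.575
```

```bash
python3 rel2.py 7 .45; python3 go.py 541.5 263 125 63.9
python3 - <<'E'
from tilt import *
d=np.load("pose.npz")["deck"]; o=[]
for n,(x,y,w,h) in(("side",(200,220,80,80)),("top",(135,150,80,80))):
    im=cv2.imread(f"pics/{n}7.png"); o+=[cv2.resize(im[y:y+h,x:x+w],None,fx=5,fy=5,interpolation=cv2.INTER_CUBIC)]
cv2.imwrite("pics/s7.png",np.hstack(o))
E
```

```text
S yaw-deck -0.68 tilt 27.7 xoff,lat [12.53  1.25] 72 0.18 | origin,hole,end [[53.6, 0.5, 6.2], [75.6, 0.2, 5.3], [128.5, -0.3, 3.2]]
T yaw-deck 0.11 tilt 25.8 xoff,lat [-3.87  0.66] 69 0.46 | origin,hole,end [[36.0, 0.2, 7.0], [57.9, 0.3, 5.4], [110.8, 0.4, 1.5]]
ST yaw-deck 1.77 tilt 34.1 xoff,lat [-11.18   1.43] 119 0.41 | origin,hole,end [[33.9, 1.3, 6.0], [55.8, 1.9, 7.5], [108.7, 3.3, 11.3]]
t 10.1 pos [542.1 263.6 129.6] yaw 64.0 F [-0.4  0.1 -3.1] T [ 0.   -0.08  0.01] w 50.0 j [ 0.09  0.37 -0.72  1.67  0.26  1.2  -1.14]
dp [-0.025 -0.008  0.154] turn 0.02
```

View pics/s7.png

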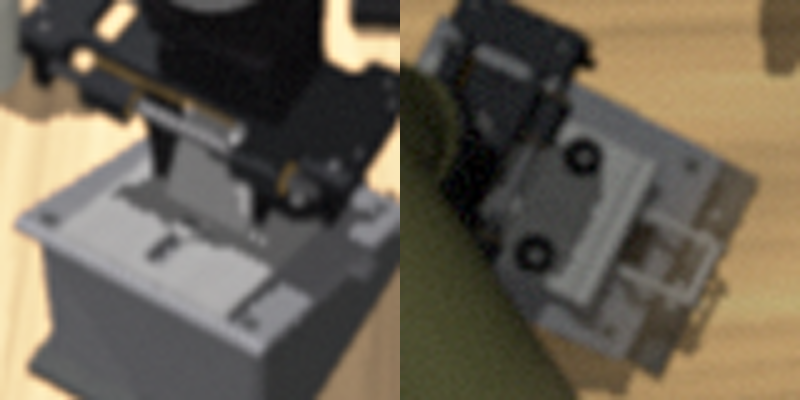

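Side view: the plate is nearly parallel to the deck. The slot end is at (160,250) and something bright shows in the keyhole near (195,235), which looks like the screw head coming through. Force is still just the weight. Continuing down.

Call:
move_arm:
  dp:
    - [0,0,0.05]
    - [0,0,0.1]
    - [0,0,0.15]
    - [0,0,0.2]
    - [0,0,0.2]
  turn: [0,0,0,0,0]
  jaw: [-0.2,-0.2,-0.2,-0.2,-0.2]

```text
time: 10.6
position: [0.5424, 0.264, 0.1237]
tool_rot: [-2.664, -1.665, -0.001]
ft_force: [1.2, 1.0, -3.7]
grip_width: 0.575
```

```bash
python3 go.py 541.5 263 120 63.9
```

```text
t 10.6 pos [542.4 264.  123.7] yaw 64.01 F [ 1.2  1.  -3.7] T [ 0.33 -0.33 -0.01] w 50.1 j [ 0.09  0.37 -0.71  1.67  0.26  1.19 -1.14]
dp [-0.043 -0.013  0.124] turn 0.02
```

Call:
move_arm:
  dp:
    - [0,0,0.04]
    - [0,0,0.08]
    - [0,0,0.12]
    - [0,0,0.12]
  turn: [0,0,0,0]
  jaw: [-0.2,-0.2,-0.2,-0.2]

```text
time: 11.0
position: [0.5425, 0.2642, 0.1227]
tool_rot: [2.663, 1.665, 0.002]
ft_force: [-3.5, -0.4, 10.3]
grip_width: 0.573
```

```bash
python3 go.py 541.5 263 120 63.9
```

```text
t 11.0 pos [542.5 264.2 122.7] yaw 64.01 F [-3.5 -0.4 10.3] T [-0.34  0.74 -0.01] w 49.9 j [ 0.09  0.37 -0.71  1.68  0.26  1.19 -1.15]
dp [-0.05  -0.011  0.089] turn 0.02
```

Call:
move_arm:
  dp:
    - [0,0,-0.02]
    - [-0.06,0,0.015]
    - [-0.12,0,0.05]
    - [-0.18,0,0.085]
    - [-0.24,0,0.12]
  turn: [0,0,0,0,0]
  jaw: [-0.2,-0.2,-0.2,-0.2,-0.2]
  grip_force: 25

```text
time: 11.5
position: [0.5415, 0.262, 0.1213]
tool_rot: [-2.661, -1.666, -0.017]
ft_force: [1.2, 5.6, 11.2]
grip_width: 0.57
```

```bash
python3 rel2.py 8 .5236; python3 go.py 541.5 263 120 63.9
python3 - <<'E'
from tilt import *
o=[]
for n,(x,y,w,h) in(("side",(200,220,80,80)),("top",(135,150,80,80))):
    im=cv2.imread(f"pics/{n}8.png"); o+=[cv2.resize(im[y:y+h,x:x+w],None,fx=5,fy=5,interpolation=cv2.INTER_CUBIC)]
cv2.imwrite("pics/s8.png",np.hstack(o))
E
```

```text
S yaw-deck 0.1 tilt 23.9 xoff,lat [ 4.24 -4.41] 69 0.29 | origin,hole,end [[36.5, -5.0, 0.0], [58.4, -5.0, -2.3], [111.1, -4.9, -7.9]]
T yaw-deck 0.18 tilt 30.0 xoff,lat [-3.39 -4.16] 63 0.52 | origin,hole,end [[32.8, -4.8, 0.3], [54.8, -4.7, 0.3], [107.8, -4.6, 0.3]]
ST yaw-deck -0.65 tilt 22.2 xoff,lat [ 2.56 -4.15] 133 0.35 | origin,hole,end [[33.7, -5.0, 0.3], [55.5, -5.2, -2.7], [108.0, -5.8, -9.9]]
t 11.6 pos [541.2 261.4 120.9] yaw 64.07 F [ 0.5  4.8 11.2] T [ 0.97  0.14 -0.08] w 50.1 j [ 0.1   0.36 -0.72  1.69  0.26  1.17 -1.14]
dp [ 0.05  -0.016  0.032] turn 0.03
```

View pics/s8.png

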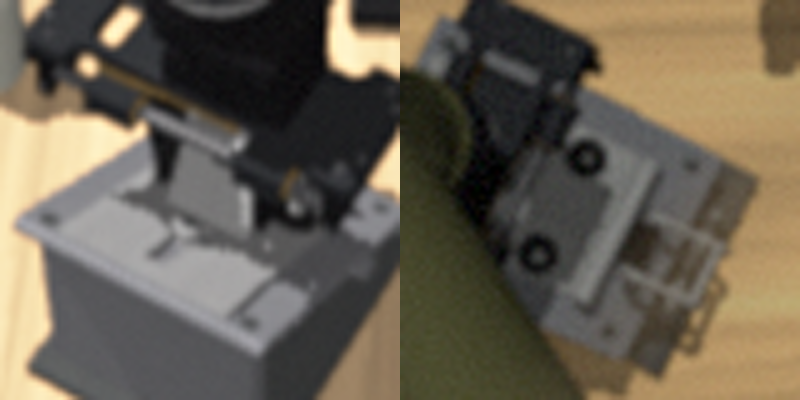

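The screw head shows lit above the plate in the keyhole at side (178,235), so it is through. The resistance of about 10 N along the slope begins where the rolled edge should meet the roller. Pushing on down the slope.

Call:
move_arm:
  dp:
    - [-0.1,0,0.04]
    - [-0.2,0,0.09]
    - [-0.3,0,0.15]
    - [-0.4,0,0.21]
    - [-0.4,0,0.21]
  turn: [0,0,0,0,0]
  jaw: [-0.2,-0.2,-0.2,-0.2,-0.2]
  grip_force: 35

```text
time: 12.1
position: [0.5354, 0.2496, 0.1133]
tool_rot: [-2.662, -1.665, -0.011]
ft_force: [1.4, 4.0, 6.8]
grip_width: 0.57
```

```bash
cat > where.py <<'E'
from tilt import *
d=np.load("pose.npz")["deck"]; st=ctrl.get_state()
R=Rz(d[2])@Ry(-np.pi/6)
p=st["position"]+[0,0,.019]; D=(p-[d[0],d[1],.09])@R*1e3
F=(st["ft_force"]+[0,0,3.4])@R
yaw=np.degrees(state()[2]-d[2])
print("t",round(st["time"],2),"grasp in deck",D.round(1),"-> origin X~",(D[0]-3).round(1),"contact F deck",F.round(1),"T deck",(st["torque"]@R).round(2),"yaw",yaw.round(2),"w",(st["grip_width"]*87).round(1))
E
python3 where.py
```

```text
Traceback (most recent call last):
  File "where.py", line 7, in <module>
    print("t",round(st["time"],2),"grasp in deck",D.round(1),"-> origin X~",(D[0]-3).round(1),"contact F deck",F.round(1),"T deck",(st["torque"]@R).round(2),"yaw",yaw.round(2),"w",(st["grip_width"]*87).round(1))
                                                                                                                                                                                    ^^^^^^^^^^^^^^^^^^^^^^^^^^^
AttributeError: 'float' object has no attribute 'round'
```

```bash
sed -i 's/(st\["grip_width"\]\*87).round(1)/st["grip_width"]*87/' where.py; python3 where.py
```

```text
t 12.1 grasp in deck [21.  -0.7 36.8] -> origin X~ 18.0 contact F deck [8.7 0.5 6.7] T deck [ 0.23 -0.75 -0.19] yaw 0.15 w 49.61501813824505
```

Call:
move_arm:
  dp:
    - [-0.08,0,0.045]
    - [-0.16,0,0.09]
    - [-0.24,0,0.135]
    - [-0.3,0,0.17]
    - [-0.3,0,0.17]
  turn: [0,0,0,0,0]
  jaw: [-0.2,-0.2,-0.2,-0.2,-0.2]

```text
time: 12.6
position: [0.5302, 0.2389, 0.1065]
tool_rot: [2.664, 1.665, 0.002]
ft_force: [-1.6, 0.2, 5.4]
grip_width: 0.567
```

```bash
python3 where.py
```

```text
t 12.6 grasp in deck [ 7.3 -0.7 36.8] -> origin X~ 4.3 contact F deck [3.9 1.5 7.9] T deck [ 0.09  0.06 -0.07] yaw 0.11 w 49.3345334515543
```

The slope force dropped from 8.7 to 3.9 N, so the roller has passed over the rolled edge. Now the last few mm to the stop.

Call:
move_arm:
  dp:
    - [-0.05,0,0.03]
    - [-0.1,0,0.06]
    - [-0.15,0,0.085]
    - [-0.2,0,0.115]
    - [-0.2,0,0.115]
  turn: [0,0,0,0,0]
  jaw: [-0.2,-0.2,-0.2,-0.2,-0.2]

```text
time: 13.1
position: [0.5293, 0.237, 0.1052]
tool_rot: [-2.662, -1.665, -0.013]
ft_force: [0.4, 5.8, 10.6]
grip_width: 0.573
```

```bash
python3 where.py
```

```text
t 13.1 grasp in deck [ 4.8 -0.7 36.7] -> origin X~ 1.8 contact F deck [11.7  2.2  9.4] T deck [ 0.49 -0.9  -0.45] yaw 0.17 w 49.88121062833527
```

Call:
move_arm:
  dp:
    - [-0.04,0,0.02]
    - [-0.08,0,0.04]
    - [-0.12,0,0.06]
    - [-0.12,0,0.06]
  turn: [0,0,0,0]
  jaw: [-0.2,-0.2,-0.2,-0.2]

```text
time: 13.5
position: [0.5293, 0.2368, 0.1051]
tool_rot: [-2.659, -1.666, -0.023]
ft_force: [1.9, 10.3, 14.6]
grip_width: 0.574
```

```bash
python3 where.py
```

```text
t 13.5 grasp in deck [ 4.5 -0.7 36.8] -> origin X~ 1.5 contact F deck [17.7  2.8 10.5] T deck [ 0.57 -1.9  -0.51] yaw 0.24 w 49.98128170308785
```

Hard stop: force rose 6 N for 0.3 mm of movement, so the screw is at the slot end. I'll relax the push, then let go.

Call:
move_arm:
  dp:
    - [0.07,0,-0.05]
    - [0.14,0,-0.1]
    - [0.2,0,-0.14]
    - [0.2,0,-0.14]
  turn: [0,0,0,0]
  jaw: [-0.2,-0.2,-0.2,-0.2]

```text
time: 13.9
position: [0.5292, 0.2368, 0.1052]
tool_rot: [-2.663, -1.665, -0.006]
ft_force: [1.4, 5.1, 4.7]
grip_width: 0.57
```

```bash
python3 where.py
```

```text
t 13.9 grasp in deck [ 4.6 -0.7 36.8] -> origin X~ 1.6 contact F deck [8.5 1.  4.4] T deck [-0.13 -1.26  0.09] yaw 0.15 w 49.54827838008647
```

Call:
move_arm:
  dp:
    - [0.06,0,-0.04]
    - [0.12,0,-0.07]
    - [0.12,0,-0.07]
    - [0.12,0,-0.07]
  turn: [0,0,0,0]
  jaw: [-0.2,-0.2,-0.2,-0.2]

```text
time: 14.3
position: [0.5293, 0.237, 0.1053]
tool_rot: [2.664, 1.663, -0.004]
ft_force: [-0.1, -0.4, -2.3]
grip_width: 0.572
```

```bash
python3 where.py
```

```text
t 14.3 grasp in deck [ 4.8 -0.7 36.9] -> origin X~ 1.8 contact F deck [ 0.2 -0.1  1.2] T deck [-0.48 -0.27  0.19] yaw 0.07 w 49.80169498488512
```

Call:
move_arm:
  dp:
    - [0,0,0]
    - [0,0,0]
    - [0,0,0]
    - [0,0,0]
    - [0,0,0]
  turn: [0,0,0,0,0]
  jaw: [0.2,0.25,0.35,0.42,0.42]

```text
time: 14.8
position: [0.5298, 0.2383, 0.1063]
tool_rot: [2.664, 1.665, -0.0]
ft_force: [-0.4, 0.1, -0.4]
grip_width: 0.696
```

```bash
python3 where.py
```

```text
t 14.8 grasp in deck [ 6.5 -0.5 37. ] -> origin X~ 3.5 contact F deck [1.4 0.4 2.6] T deck [-0.02 -0.01  0.02] yaw 0.11 w 60.51723200451794
```

Released, with no force left. Lifting clear straight up, then moving aside and checking.

Call:
move_arm:
  dp:
    - [0,0,-0.5]
    - [0,0,-1.3]
    - [0,0,-2.3]
    - [0,0,-3.6]
    - [0,0,-5.0]
  turn: [0,0,0,0,0]
  jaw: [0.42,0.42,0.42,0.42,0.42]

```text
time: 15.3
position: [0.5293, 0.2383, 0.2584]
tool_rot: [2.664, 1.665, -0.0]
ft_force: [0.5, -0.7, 0.4]
grip_width: 0.709
```

Call:
move_arm:
  dp:
    - [-1.0,1.0,-0.5]
    - [-2.5,2.5,-0.5]
    - [-4.0,4.0,-0.5]
    - [-5.0,5.5,-0.5]
    - [-5.0,7.0,-0.5]
  turn: [0,0,0,0,0]
  jaw: [0.42,0.42,0.42,0.42,0.42]

```text
time: 15.8
position: [0.6363, 0.0223, 0.2738]
tool_rot: [2.664, 1.659, 0.0]
ft_force: [0.4, 0.0, 0.7]
grip_width: 0.71
```

```bash
python3 go.py 550 0 250 64; python3 snap.py 9 105,135,120,120 185,205,120,120
python3 - <<'E'
from ref import *
im={n:cv2.imread(f"pics/{n}9.png") for n in("top","side")}; d=np.load("pose.npz")["deck"]
f=lambda q,P: deckW(d,np.atleast_2d(P)@Rz(q[2]).T+[q[0],q[1],0])
S=[("side",[75,-50,4],[75,50,4]),("side",[75,50,4],[-60,50,4]),("side",[75,-50,2],[-60,-50,2])]
T=[("top",[75,-50,4],[75,50,4]),("top",[75,50,2],[-60,50,2]),("top",[75,-50,2],[-60,-50,2])]
for s in(S,T,S+T):
    x,n,m=refine(f,[0,0,0],s,im,[0,1,2],hw=2.5); print("plate in deck mm",(x[:2]*1e3).round(1),np.degrees(x[2]).round(2),n,m.round(2))
E
```

```text
t 15.8 pos [636.3  22.3 273.8] yaw 63.85 F [0.4 0.  0.7] T [ 0.02 -0.12 -0.01] w 61.7 j [ 0.39  0.33 -0.61  1.39  0.19  1.48 -0.67]
dp [-1.932 -2.256  0.789] turn -0.03
plate in deck mm [ 3.7 -2.8] 1.17 74 0.2
plate in deck mm [-1.5 -1.9] 0.44 69 0.29
plate in deck mm [-0.4 -2.8] 1.26 140 0.48
```

View pics/s9.png

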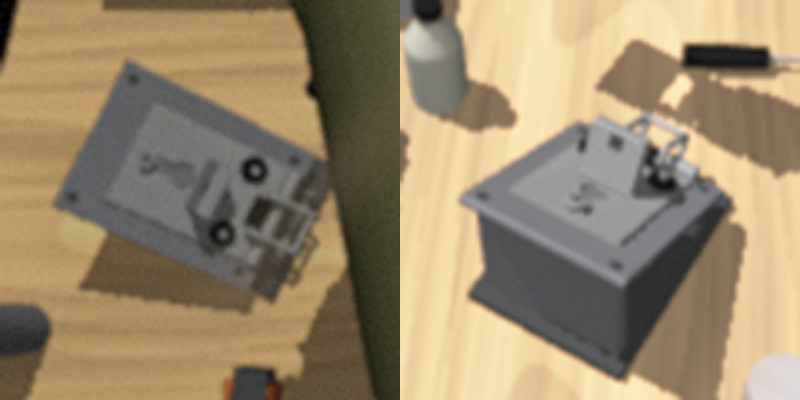

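Both views show the plate flat on the deck with the screw in the slot, at top crop (155,160) and side (580,203). The fork and roller sit over the plate behind the rolled edge. I'll check squareness and roller state against the deck as seen in this same picture.

Run:
```python
from ref import *
im={n:cv2.imread(f"pics/{n}9.png") for n in("top","side")}; d=np.load("pose.npz")["deck"]
dt=[("top",[112,-75,0],[112,75,0]),("top",[112,75,0],[-20,75,0]),("top",[112,-75,0],[-60,-75,0])]
ds=[("side",[-88,-75,0],[112,-75,0]),("side",[-60,75,0],[112,75,0])]
for s,n in((dt,"top"),(ds,"side")):
    D,k,m=refine(deckW,d,s,im,[0,1,2]); print("deck",n,(D[:2]*1e3).round(1),np.degrees(D[2]).round(2),m.round(2))
    f=lambda q,P: deckW(D,np.atleast_2d(P)@Rz(q[2]).T+[q[0],q[1],0])
    for nm,E in(("end",[[[75,-50,4],[75,50,4]]]),("+y",[[[75,50,4],[-50,50,4]]]),("-y",[[[75,-50,2],[-50,-50,2]]])):
        for hw in(2,3):
            x,k,m=refine(f,[0,0,0],[(n,*e) for e in E],im,[0,2] if nm=="end" else [1,2],hw=hw)
            print("  ",nm,hw,(x[:2]*1e3).round(1),"yaw",np.degrees(x[2]).round(2),k,m.round(2))
    # hubs (dark discs) centroid
    P=f([0,0,0],np.array([[-36,34,14],[-36,-34,14]])/1e3); q=proj(n,P); print("  hub pred",q.round(1).tolist())
for t in("plate","roller","hold_arm"):
  for n in("top","side"):
    print(t,n,[(np.round(e["rect"],1).tolist(),round(e["confidence"],2)) for e in ctrl.look_for(n,t)][:3])
for a in(0,.04,.27):
    # roller centre rotates about hinge (-106,-20) from (-56,11): pushed back = up/downslope
    v=np.array([50,31.]);c,s=np.cos(a),np.sin(a); r=np.array([c*v[0]-s*v[1],s*v[0]+c*v[1]])+[-106,-20]
    P=deckW(d,np.array([[r[0],0,r[1]],[r[0],0,r[1]+9]])/1e3); print(a,r.round(1),proj("top",P).round(1).tolist(),proj("side",P).round(1).tolist())
I={"top":(165,170,60,60),"side":(235,225,60,60)}; o=[]
for n,(x,y,w,h) in I.items(): o.append(cv2.resize(im[n][y:y+h,x:x+w],(400,400),interpolation=cv2.INTER_CUBIC))
cv2.imwrite("pics/fin.png",np.hstack(o))
```

```text
deck top [535.5 249.7] 63.79 0.2
   end 2 [-1.1  0. ] yaw -0.67 25 0.16
   end 3 [-1.1  0. ] yaw -0.67 25 0.16
   +y 2 [ 0.  -3.9] yaw 3.6 24 0.46
   +y 3 [ 0.  -3.8] yaw 3.4 23 0.51
   -y 2 [0.  0.1] yaw -1.54 25 0.41
   -y 3 [0.  0.4] yaw -1.72 24 0.52
  hub pred [[171.4, 204.7], [181.0, 185.5]]
deck side [541.2 257.8] 63.74 0.15
   end 2 [0. 0.] yaw 0.0 0 nan
   end 3 [-12.7   0. ] yaw 0.55 21 0.11
   +y 2 [ 0.  -1.8] yaw -0.09 21 0.2
   +y 3 [ 0.  -2.8] yaw 1.98 25 0.3
   -y 2 [ 0.  -3.9] yaw -0.11 22 0.1
   -y 3 [ 0.  -3.9] yaw -0.11 22 0.1
  hub pred [[261.1, 259.6], [240.3, 249.4]]
plate top [([166.6, 189.9, 54.3, 44.9], 0.82), ([402.8, 240.9, 50.8, 52.7], 0.69), ([159.5, 188.1, 76.8, 63.6], 0.58)]
plate side [([301.0, 123.4, 39.7, 21.4], 0.92), ([247.9, 259.6, 58.7, 38.5], 0.66), ([301.1, 186.2, 19.1, 21.4], 0.21)]
roller top [([182.3, 200.2, 7.0, 8.4], 0.45)]
roller side [([299.5, 186.6, 20.3, 20.6], 0.67)]
hold_arm top [([191.4, 200.6, 22.7, 18.7], 0.62), ([165.8, 190.6, 55.7, 47.7], 0.39)]
hold_arm side [([265.9, 249.2, 12.0, 8.8], 0.59)]
0 [-56.  11.] [[181.4, 197.7], [182.1, 198.1]] [[255.7, 251.0], [256.5, 248.3]]
0.04 [-57.3  13. ] [[181.9, 198.0], [182.6, 198.4]] [[256.0, 250.2], [256.9, 247.5]]
0.27 [-66.1  23.2] [[185.2, 199.6], [185.9, 200.0]] [[258.3, 246.2], [259.1, 243.5]]
  return _methods._mean(a, axis=axis, dtype=dtype,
  ret = ret.dtype.type(ret / rcount)
```

View pics/fin.png

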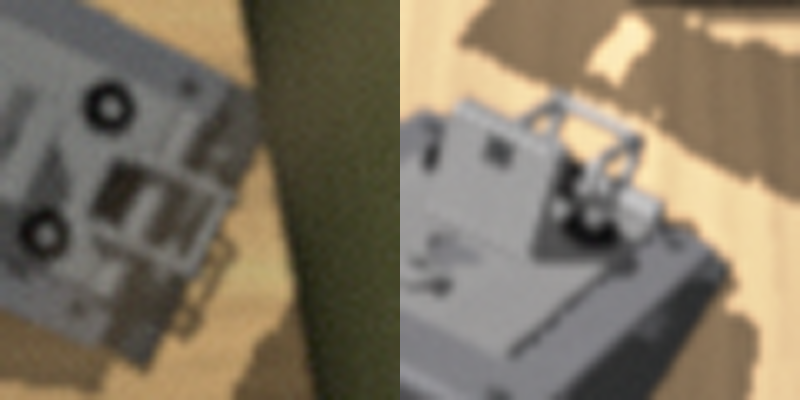

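Roller at top px (182.3,198.5), where about 0.04 rad predicts (182.2,198.2). Hubs at (181.3,185.6) and (171.4,205.1), against (181.0,185.5) and (171.4,204.7) for exact home. That puts the plate within about 1 mm and 0.4° of home, so I'm handing in.

```bash
python3 -c "
from bench import ctrl
print(ctrl.get_state()['time'],ctrl.close_job())"
```

```text
the job is handed in; nothing more can be done
16.2 None
```

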